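# Take the nest plate off its keyhole screws for cleaning

## Robot

A 6-joint arm with a two-finger parallel gripper is mounted at the origin on a cart in front of the work surface, level with it; the furniture and walls round the work are solid. World frame = base frame: x ahead of the robot, y to its left, z up, the work surface at z = 0. Lengths are in m, angles in rad, forces in N, time in s.
With the tool pointing down it reaches from about 0.3 to 0.875 m from the base axis. Payload 6.4 kg.
Tool frame: the origin (TCP) lies on the mounting face of the last link; the fingertips stand 166 mm ahead of it and the grasp point (between the pads) lies 147 mm ahead of it; z points along the fingers, y is the line along which they close (so a half turn about z gives the same grasp; the last joint's range is limited). The gripper opens to 88 mm and grips with 3 to 60 N. Pads are 18 mm wide; open, the fingers measure 123 mm over their backs; the gripper's body (75 mm by 187 mm) begins 45 mm behind the grasp point.
Start: joints at [1.018, 0.181, 1.607, -0, 1.354, -0.206], TCP at [0.195, 0.541, 0.405] pointing down, gripper open.
Joint ranges: [-2.99, 2.99], [-0.89, 2.07], [0.3, 2.58], [-1.14, 4.28], [0, 2.63], [-3.12, 3.12]. Speed limits (rad/s): [2.57, 2.57, 3.01, 3.14, 3.14, 3.14].

## Interface

Orientations are given as a unit quaternion [w, x, y, z].
In Python, from cell import * gives the robot as it stands.
- The arm moves only by the tool play_rows, never from a script. Its argument "rows" is a list of rows, each an object with "translation": the shift along the tool's x, y, z in cm, a list of three; "spin": the turn about the tool's z in degrees. In form: [{"translation": [dx, dy, dz], "spin": spin}, ...]. A call has 1 to 8 rows; each row shifts and turns the commanded pose from where the row before left it, along the tool's axes as they then stand; what a row does not reach is not made up. A row lasts 1/8 s, in which the tool goes at most 62.5 mm and 10.7 degrees, less where a joint would pass 70% of its speed; a pose out of reach is approached as far as the arm can. A call with a gripper value outside its range is refused whole. "grip" is the opening, from 0 (shut) to 1 (fully open), set as the call begins (left out, the last holds). The fingers move at their own pace and stop on an object; the grip force is fixed at half the most. Time passes only in rows, so rows that do not move let the fingers close. It gives the time, the measured TCP pose, the force, the opening and the grip force at its end, in the units of the state.
- sense(): the state, without advancing time (a new reading comes with each control period).
- snapshot(name): name is "scene" or "top" or "wrist"; returns a dict with "img" (400x640x3 uint8, red, green, blue), "fx", "fy", "cx", "cy" (pixels), "k1" (the pictures are not rectified: a ray, as slopes to the right and down, at radius r is drawn at 1 + k1 r^2 times it, then the intrinsics apply), "R" (3x3) and "t" (3): a world point X has camera coordinates R X + t; the wrist camera has in their place "hand_eye" (4x4, takes a point from camera to tool coordinates, whose origin is the TCP and whose axes are the flange's). Camera axes: x right, y down, z forward; pixel columns grow to the right and rows downward; lengths in m; the calibration is good to about 2 mm. A picture is of the moment at which its call begins: read the wrist's pose just before it. There is no depth.
- job_done(): hands the job in; it is judged then, once.
Trained networks look in the newest picture that a camera, given by its name, has taken for a name from the list of things; names that differ only in an ending like _2 or _b are one class to them, and where a whole thing is asked for, a point or a joint stands for the part that bears it (a point fixed in the world has none). Each returns a list of dicts, best first, with "confidence" (0 to 1); they miss things now and then, are a little off and sometimes report something else, mostly with a low value. They report only what shows in the picture. A call takes as long as a camera call.
- outline_of(camera, target): "mask" (400x640 bool, what is visible of it) and "centre" ([column, row] in pixels, amid what is visible of it).
The state is a dict: "time": time; "q": joint angles; "qvel": joint speeds; "tau": joint torques, N m; "position": TCP position; "tool_rot": TCP orientation; "wrist_force": force on the tool from outside, world axes, zero at the start; "torque": the same for the moment, N m; "opening": finger opening in m; "grip_force": force on a finger pad.
Only numpy, scipy, OpenCV 4.12 (cv2) and the standard library are available. Lean on these libraries where they do the work, as an engineer would, in place of code of your own. Each camera call takes 0.05 s, during which the arm holds its last target. There are 200 camera calls.

## Task

The batch of housings is done: take the aluminium nest plate off the sloping assembly stand so that it can be cleaned. It hangs on four headed screws by keyhole slots, so slide it up the slope until the screw heads stand in the wide ends of the slots and then lift it straight off the face, without forcing it against the screws. Set it down gently on the blue bench mat, nests up, lying flat and wholly on the mat, let go of it, and leave everything else on the bench where it is.

Things in the scene. Friction and masses are not known exactly. Their poses are not given: they have to be found in the camera images.
- nest_plate: Nest plate, 0.3 to 0.54 kg: silver-grey aluminium, 156 (x) x 172 (y) x 5 mm, a black bow handle in its middle, a nest with black rails on either side. Origin: centre of its underside; x points up the slope while it hangs, z out of the side with handle and nests. Hanging, it must move 18 mm along its own +x (4 mm more or less still frees it; farther up the heads catch again), then out along its +z.
- nest_plate_grip (a point): Middle of the nest plate's handle, plate x 0, y 0, z 31 mm; axes as the plate's. The handle is a straight black bar along y, 12 mm wide (x), 10 mm thick (z, 26 to 36 mm above the plate's underside), 46 mm long; its legs, 8 mm thick at y = +-21 mm, leave 34 mm free between them. Nest rails rise 9 mm above the plate's top at |y| over 26 mm; along x the plate is bare for 70 mm either way.
- nest_plate_keyhole (a point): Centre of the wide end (21 mm across) of the upper left keyhole slot, plate x +48, y +52 mm, on the underside. From there the 9 mm wide slot runs up along +x; as the plate hangs the screw stands in its upper end, 18 mm from this point. The other three wide ends are at plate x +48, y -52 and x -57, y +-52 mm.
- nest_plate_ul (a point): Upper left corner of the nest plate's underside, at plate x +78, y +86 mm.
- nest_plate_ur (a point): Upper right corner of the nest plate's underside, at plate x +78, y -86 mm.
- nest_plate_ll (a point): Lower left corner of the nest plate's underside, at plate x -78, y +86 mm.
- nest_plate_lr (a point): Lower right corner of the nest plate's underside, at plate x -78, y -86 mm.
- stand: Assembly stand, bolted to the bench: dark base plate 190 x 190 x 8 mm with dark grey cheeks under a sloping face, about 110 mm high at the back; the face is slick (friction about 0.2). Origin: centre of its underside, z up, x away from the low edge (level), so that the face looks up and towards -x.
- stand_face: The stand's sloping dark grey face, 190 x 176 mm, inclined 25 degrees. Its frame is the plate's while that hangs: origin on the surface, x up the slope, z out of the face. Four screws at x +66 and -39, y +-52 mm: shank 6 mm, dark head 13 mm across, 9 to 12.5 mm above the face. The plate hangs by its weight alone and slides back if let go half way up; it can rise 4 mm under the heads.
- bench_mat: Blue bench mat, 220 (x) x 236 (y) x 3 mm, fixed flat on the bench with a small steel stud in one corner. Origin: centre of its underside, z up; its top is 3 mm above the origin.
- housing_1: Bystander, loose: grey-beige moulded housing half, 42 x 62 x 24 mm. Origin: centre of its underside.
- housing_2: Bystander, loose: beige moulded housing half, 42 x 62 x 27 mm. Origin: centre of its underside.
- housing_3: Bystander, loose: beige moulded housing half, 42 x 62 x 27 mm. Origin: centre of its underside.
- steel_block: Bystander, loose: ground steel block, 30 x 50 x 25 mm. Origin: centre of its underside.

How it is judged:
On the way, in this order (a step that is already met when the one before it is completed fails the run):
1. the plate has been slid 13.5 to 22.5 mm up the slope while it still lies on the face, so that the screw heads stand in the wide ends of the slots (x of nest_plate in the frame of stand_face between 0.0135 and 0.0225 m and z of nest_plate in the frame of stand_face below 0.0065 m), for 0.04 s.
2. the plate has been lifted clear of the screw heads, 15 mm or more off the face (z of nest_plate in the frame of stand_face above 0.015 m), for 0.04 s.
At the end, for the whole second after the job is handed in: The nest plate lies flat (within 0.05 rad of level), nests up, on the bench mat, its underside on the mat (origin 1 to 6 mm above the mat's origin), all four corners on the mat (at most 3 mm over its edge: |x| < 113, |y| < 121 mm in the mat's frame), and is at rest (x of nest_plate_ul in the frame of bench_mat between -0.113 and 0.113 m and y of nest_plate_ul in the frame of bench_mat between -0.121 and 0.121 m and x of nest_plate_ur in the frame of bench_mat between -0.113 and 0.113 m and y of nest_plate_ur in the frame of bench_mat between -0.121 and 0.121 m and x of nest_plate_ll in the frame of bench_mat between -0.113 and 0.113 m and y of nest_plate_ll in the frame of bench_mat between -0.121 and 0.121 m and x of nest_plate_lr in the frame of bench_mat between -0.113 and 0.113 m and y of nest_plate_lr in the frame of bench_mat between -0.121 and 0.121 m and z of nest_plate in the frame of bench_mat between 0.001 and 0.006 m and angle between nest_plate's own z axis and vertical below 0.05 rad and linear speed of nest_plate below 0.02 m/s and angular speed of nest_plate below 0.1 rad/s); the robot touches nothing.
It fails at once if the plate is forced: it presses on the stand with more than 90 N (contact force between nest_plate and stand above 90 N).
It fails at once if the plate is dropped: it falls faster than 0.6 m/s, out of the fingers (linear speed of nest_plate above 0.6 m/s and contact force between the fingers and nest_plate below 0.05 N).
It fails at once if one of the loose things along the front of the bench (housings, steel block) is moved more than 20 mm (distance of any of housing_1, housing_2, housing_3, steel_block from where it was at the start of the episode above 0.02 m).
It also fails if it takes over 40 s, if anything falls off the work surface, if the arm or the gripper's body presses on something with over 40 N, if the wrist force passes 120 N, or if a joint passes its speed limit or range.

## Working session

There is one attempt and no reset: what is moved stays moved. The work goes in short steps, Python scripts to look and compute and a tool call to move; the robot and the scene stay as the last step left them, time stands still between calls to the robot, and variables do not carry over. Pictures are saved under pics/ and viewed, at most 11 in all, crops included, and the job is handed in when it is done.

Besides the shell and the picture viewer there is one more tool, called as a command line: name --argument value ..., lists and objects as JSON in quotes. play_rows: Moves the arm, as the interface text tells. Its arguments: {"type":"object","properties":{"rows":{"type":"array"},"grip":{"type":"number"}},"required":["rows"]}

```bash
mkdir -p pics; ls
cat > h.py <<'E'
from cell import *
import numpy as np, cv2
from scipy.spatial.transform import Rotation as Ro
def save(n,f):
    s=snapshot(n); cv2.imwrite('pics/'+f,s['img'][:,:,::-1]); return s
def ray(s,uv,pose=None):
    x=(uv[0]-s['cx'])/s['fx']; y=(uv[1]-s['cy'])/s['fy']
    a,b=x,y
    for _ in range(30):
        k=1+s['k1']*(a*a+b*b); a,b=x/k,y/k
    d=np.array([a,b,1.])
    if 'R' in s: R=np.array(s['R']); return -R.T@np.array(s['t']),R.T@d
    H=np.array(s['hand_eye']); T=Ro.from_quat(np.array(pose['tool_rot'])[[1,2,3,0]]).as_matrix()
    return T@H[:3,3]+np.array(pose['position']),T@H[:3,:3]@d
def onz(s,uv,z,pose=None):
    o,d=ray(s,uv,pose); return o+d*(z-o[2])/d[2]
def proj(s,X,pose=None):
    X=np.atleast_2d(X)
    if 'R' in s: c=X@np.array(s['R']).T+np.array(s['t'])
    else:
        H=np.array(s['hand_eye']); T=Ro.from_quat(np.array(pose['tool_rot'])[[1,2,3,0]]).as_matrix()
        c=((X-np.array(pose['position']))@T-H[:3,3])@H[:3,:3]
    p=c[:,:2]/c[:,2:]; p=p*(1+s['k1']*(p**2).sum(1,keepdims=True))
    return p*[s['fx'],s['fy']]+[s['cx'],s['cy']]
E
python3 - <<'E'
from h import *
print(sense())
a=save('top','top1.png'); 
for n in ['nest_plate','nest_plate_grip','nest_plate_ul','nest_plate_ur','nest_plate_ll','nest_plate_lr','bench_mat','stand','housing_1','steel_block','nest_plate_keyhole']:
    for cam in ['top']:
        for o in outline_of(cam,n)[:3]:
            c,(w,h),ang=cv2.minAreaRect(np.argwhere(o['mask'])[:,::-1].astype(np.float32)); print(n,round(o['confidence'],2),o['centre'],np.round(cv2.boxPoints((c,(w,h),ang))).tolist())
b=save('scene','scene1.png')
E
```

```text
pics
{'time': 0.0, 'q': array([ 1.01771148e+00,  1.81520082e-01,  1.60797795e+00, -4.59259023e-05,
        1.35379673e+00, -2.06316964e-01]), 'qvel': array([ 0.00152196,  0.00148007,  0.00018194, -0.00037568,  0.00122556,
       -0.00052872]), 'tau': array([ 1.04774630e-03, -4.33864582e+01, -3.41856086e+01,  7.02684699e-02,
        3.85681924e-02, -1.60561685e-04]), 'position': array([0.19528575, 0.54055926, 0.40383621]), 'tool_rot': array([-2.94613117e-04,  1.72511585e-01,  9.85007121e-01, -7.98746780e-04]), 'wrist_force': array([-0.01438402, -0.79838496, -0.08816544]), 'torque': array([-0.02075462, -0.0530249 , -0.020265  ]), 'grip_force': 0.0, 'opening': 0.08800178074150215}
nest_plate 0.85 [372.1, 184.3] [[331.0, 161.0], [404.0, 144.0], [419.0, 210.0], [346.0, 227.0]]
nest_plate_grip 0.78 [372.9, 184.8] [[330.0, 162.0], [404.0, 145.0], [419.0, 209.0], [346.0, 226.0]]
nest_plate_ul 0.9 [376.6, 186.7] [[331.0, 161.0], [403.0, 145.0], [418.0, 210.0], [346.0, 226.0]]
nest_plate_ul 0.28 [352.4, 173.1] [[321.0, 153.0], [402.0, 133.0], [422.0, 217.0], [341.0, 237.0]]
nest_plate_ur 0.58 
[... 439 characters left out ...]
 [311.0, 139.0], [302.0, 223.0]]
stand 0.87 [348.2, 177.1] [[321.0, 153.0], [402.0, 133.0], [422.0, 217.0], [341.0, 237.0]]
stand 0.74 [372.3, 184.7] [[331.0, 162.0], [403.0, 144.0], [419.0, 209.0], [346.0, 226.0]]
housing_1 0.77 [295.4, 282.2] [[281.0, 290.0], [283.0, 271.0], [310.0, 273.0], [308.0, 293.0]]
housing_1 0.71 [259.9, 280.9] [[246.0, 288.0], [257.0, 264.0], [274.0, 271.0], [264.0, 296.0]]
housing_1 0.61 [329.1, 283.6] [[313.0, 279.0], [336.0, 268.0], [344.0, 285.0], [321.0, 296.0]]
steel_block 0.87 [229.0, 284.9] [[218.0, 278.0], [241.0, 278.0], [241.0, 290.0], [218.0, 290.0]]
nest_plate_keyhole 0.92 [374.1, 183.7] [[331.0, 161.0], [404.0, 145.0], [418.0, 210.0], [346.0, 226.0]]
```

View pics/top1.png

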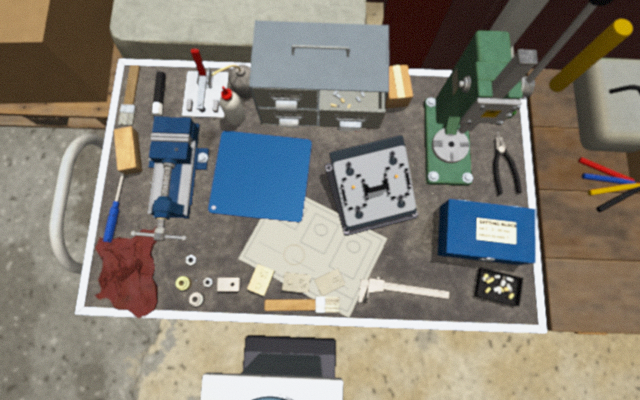

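View pics/scene1.png

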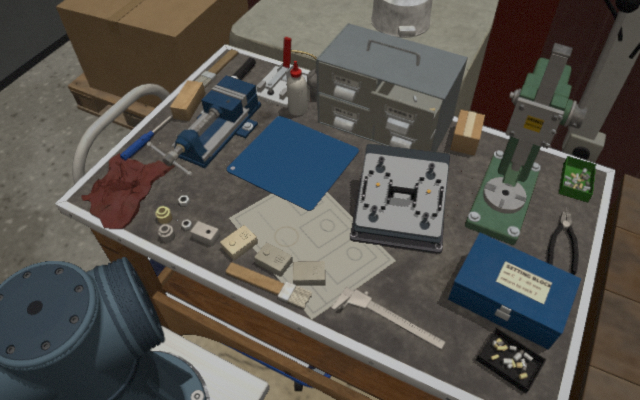

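Run:
```python
from h import *
s=snapshot('top')
p=sense();w=snapshot('wrist'); print(w['hand_eye'])
print('mat',[onz(s,u,.003).round(3).tolist() for u in [(208,212),(217,129),(311,139),(302,223)]])
print('plate z.06',[onz(s,u,.06).round(3).tolist() for u in [(331,161),(404,144.5),(419,210),(346,226.5)]])
print('handle?',onz(s,(374,185),.09))
for n,z in [('housing_1',.024),('steel_block',.025)]:
  for o in outline_of('top',n)[:3]: print(n,onz(s,o['centre'],z))
print(proj(s,[[0,0,0],[.3,0,0],[.3,.1,0]]))
```

```text
[[-8.84114849e-04 -9.49035723e-01 -3.15167280e-01  8.22108747e-02]
 [ 9.99999560e-01 -9.37406444e-04  1.75073449e-05 -6.77562607e-04]
 [-3.12054935e-04 -3.15167126e-01  9.49036135e-01  2.01817578e-02]
 [ 0.00000000e+00  0.00000000e+00  0.00000000e+00  1.00000000e+00]]
mat [[0.524, 0.182, 0.003], [0.745, 0.181, 0.003], [0.726, -0.064, 0.003], [0.506, -0.051, 0.003]]
plate z.06 [[0.648, -0.115, 0.06], [0.697, -0.291, 0.06], [0.536, -0.323, 0.06], [0.491, -0.154, 0.06]]
handle? [ 0.58377497 -0.21395542  0.09      ]
housing_1 [0.36173925 0.04122356 0.024     ]
housing_1 [ 0.36367844 -0.11638226  0.024     ]
housing_1 [ 0.36753378 -0.04989958  0.024     ]
steel_block [0.34908423 0.11403492 0.025     ]
steel_block [ 0.36469472 -0.12002265  0.025     ]
[[268.17118154 450.53335968]
 [276.3469326  308.74585781]
 [233.75987644 307.03348666]]
```

The top picture shows the plate hanging at (372,185), with its low edge towards the robot and a yaw of about 15°. The mat is at (260,176), and the housings and block lie along the front at rows 280–290. In the scene picture the black handle is at (403,195). I'll move above the plate and look with the wrist camera.

play_rows --rows '[{"translation":[-3.9,-3.6,0],"spin":0},{"translation":[-3.9,-3.6,0],"spin":0},{"translation":[-3.9,-3.6,0],"spin":0},{"translation":[-3.9,-3.6,0],"spin":0},{"translation":[-3.9,-3.6,0],"spin":0},{"translation":[-3.9,-3.6,0],"spin":0},{"translation":[-3.9,-3.6,0],"spin":0},{"translation":[-3.9,-3.6,0],"spin":0}]' --grip 1

```text
time: 1.85
position: [0.3914, 0.1623, 0.4051]
tool_rot: [0.001, 0.173, 0.985, 0.0]
wrist_force: [0.0, 0.1, 0.0]
opening: 0.0883
grip_force: 0.0
```

play_rows --rows '[{"translation":[-3.9,-3.6,0],"spin":0},{"translation":[-3.9,-3.6,0],"spin":0},{"translation":[-3.9,-3.6,0],"spin":0},{"translation":[-3.9,-3.6,0],"spin":0},{"translation":[-3.9,-3.6,0],"spin":0},{"translation":[-3.9,-3.6,0],"spin":0},{"translation":[-3.9,-3.6,0],"spin":0},{"translation":[-3.9,-3.6,0],"spin":0}]'

```text
time: 2.85
position: [0.5871, -0.2147, 0.4047]
tool_rot: [0.0, 0.173, 0.985, 0.0]
wrist_force: [1.0, -0.9, 1.3]
opening: 0.0882
grip_force: 0.0
```

play_rows --rows '[{"translation":[0,0,0],"spin":-9},{"translation":[0,0,0],"spin":-9},{"translation":[0,0,0],"spin":-9},{"translation":[0,0,0],"spin":-8},{"translation":[0,0,0],"spin":0},{"translation":[0,0,0],"spin":0}]'

```text
time: 3.6
position: [0.5865, -0.213, 0.4047]
tool_rot: [-0.0, -0.13, 0.991, 0.0]
wrist_force: [0.3, 0.8, -0.7]
opening: 0.0882
grip_force: 0.0
```

Run:
```python
from h import *
p=sense(); s=save('wrist','w1.png'); print(p['time'],p['position'],p['tool_rot'],p['wrist_force'])
for n in ['nest_plate','stand']:
    for o in outline_of('wrist',n)[:2]:
        r=cv2.minAreaRect(np.argwhere(o['mask'])[:,::-1].astype(np.float32)); print(n,round(o['confidence'],2),o['centre'],np.round(cv2.boxPoints(r)).tolist())
```

```text
3.6 [ 0.58648508 -0.21298001  0.40468583] [-3.30130413e-05 -1.30339812e-01  9.91469380e-01  2.15158770e-05] [ 0.30853486  0.79577432 -0.69793819]
nest_plate 0.8 [315.8, 184.4] [[237.0, 118.0], [388.0, 112.0], [393.0, 246.0], [243.0, 252.0]]
stand 0.62 [319.6, 249.5] [[238.0, 104.0], [388.0, 97.0], [395.0, 267.0], [246.0, 273.0]]
```

View pics/w1.png

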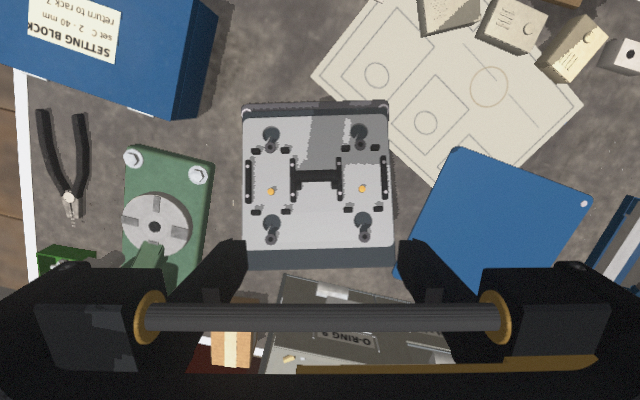

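The wrist picture shows the plate's corners at about (241,118), (388,112), (393,246) and (243,252), and the handle bar at (317,178). Next I'll fit the plate pose, with the tilt known to be 25°.

```bash
cat > fit.py <<'E'
from h import *
from scipy.optimize import least_squares
def lines(m):
    c=max(cv2.findContours(m.astype(np.uint8),cv2.RETR_EXTERNAL,cv2.CHAIN_APPROX_NONE)[0],key=cv2.contourArea)
    h=cv2.convexHull(c); q=cv2.boxPoints(cv2.minAreaRect(h)); P=c[:,0].astype(float); L=[]
    for i in range(4):
        a,b=q[i],q[(i+1)%4]; t=(b-a)/np.linalg.norm(b-a); n=np.array([-t[1],t[0]])
        u=(P-a)@t/np.linalg.norm(b-a); e=P[(abs((P-a)@n)<7)&(u>.12)&(u<.88)]
        vx,vy,x,y=cv2.fitLine(e.astype(np.float32),cv2.DIST_HUBER,0,.01,.01).ravel(); L.append(np.cross([x,y,1],[x+vx,y+vy,1]))
    X=[np.cross(L[i],L[(i+1)%4]) for i in range(4)]; return np.array([x[:2]/x[2] for x in X])
def R(yaw,tilt): return Ro.from_euler('ZY',[yaw,-tilt]).as_matrix()
C=np.array([[78,86,5],[78,-86,5],[-78,-86,5],[-78,86,5]])/1e3
def fit(s,p,quad,guess,tilt,zfix=None):
    W=lambda v:v[:3]+C@R(v[3],tilt).T
    q0=proj(s,W(guess),p); Q=np.array([quad[np.argmin(((quad-a)**2).sum(1))] for a in q0])
    r=least_squares(lambda v:np.r_[(proj(s,W(v),p)-Q).ravel(),0 if zfix is None else 1e5*(v[2]-zfix)],guess,x_scale=[.01,.01,.01,.1]); return r.x,r.fun
E
python3 - <<'E'
from fit import *
p=sense(); T=np.radians(25)
for cam,pp in (('wrist',p),('top',None)):
    s=snapshot(cam); o=outline_of(cam,'nest_plate')[0]; q=lines(o['mask']); 
    v,f=fit(s,pp,q,np.array([.595,-.215,.07,.26]),T); g=v[:3]+R(v[3],T)@[0,0,.031]
    print(cam,q.round(1).tolist(),v.round(4),f.round(1),'deg',np.degrees(v[3]),'grip',g.round(4),proj(s,g,pp))
    M=Ro.from_quat(p['tool_rot'][[1,2,3,0]]).as_matrix(); print('tool-frame offset cm',((g-p['position'])@M*100).round(2))
    oo=outline_of(cam,'bench_mat')[0]; print('mat',oo['confidence'],[onz(s,u,.003,pp)[:2].round(3).tolist() for u in (lines(oo['mask']) if cam=='top' else [])])
E
```

```text
wrist [[385.2, 113.0], [393.2, 245.9], [241.4, 249.2], [244.6, 119.0]] [ 0.5902 -0.22    0.06    0.2906] [-0.2 -0.5  0.9  0.1 -1.4 -0.6  0.6  1.   0. ] deg 16.648499385643262 grip [ 0.5777 -0.2238  0.088 ] [[314.99075871 175.44122293]]
tool-frame offset cm [ 1.13 -0.81 31.67]
mat 0.57 []Traceback (most recent call last):
  File "<stdin>", line 4, in <module>
IndexError: list index out of range
```

play_rows --rows '[{"translation":[0.5,-0.4,3.5],"spin":-0.5},{"translation":[0.5,-0.4,3.5],"spin":-0.5},{"translation":[0,0,0],"spin":0},{"translation":[0,0,0],"spin":0}]'

```text
time: 4.5
position: [0.5795, -0.2236, 0.3361]
tool_rot: [0.001, -0.14, 0.99, -0.0]
wrist_force: [-0.1, -0.6, 0.1]
opening: 0.0879
grip_force: 0.0
```

Run:
```python
from fit import *
p=sense(); T=np.radians(25)
for cam,pp in (('wrist',p),('top',None)):
    s=save(cam,cam+'2.png'); oo=outline_of(cam,'nest_plate')
    if not oo: print('miss'); continue
    q=lines(oo[0]['mask'])
    v,f=fit(s,pp,q,np.array([.59,-.22,.06,.28]),T); g=v[:3]+R(v[3],T)@[0,0,.031]
    print(cam,q.round(1).tolist(),v.round(4),f.round(1),'deg',np.degrees(v[3]),'grip',g.round(4),proj(s,g,pp))
    M=Ro.from_quat(p['tool_rot'][[1,2,3,0]]).as_matrix(); print('tool-frame offset cm',((g-p['position'])@M*100).round(2))
```

```text
wrist [[410.4, 127.3], [418.0, 292.5], [232.0, 294.2], [234.5, 129.3]] [ 0.5904 -0.2197  0.0615  0.2941] [ 0.6 -0.6 -1.  -0.2  0.4  0.7  0.1  0.2  0. ] deg 16.850737701765688 grip [ 0.5778 -0.2235  0.0896] [[323.52717853 205.64276075]]
tool-frame offset cm [ 0.18  0.08 24.65]
top [[373.6, 144.9], [373.6, 144.9], [374.7, 150.5], [374.7, 150.5]] [ 8.99644342e+04 -3.44379847e+04 -2.29573050e+05  1.62810000e+00] [-0.  0. -0. -0.  0. -0.  0.  0.  0.] deg 93.28598102766439 grip [  89964.4349  -34437.9977 -229573.0222] [[374.69632154 150.51884602]]
tool-frame offset cm [-7661640.74 -5779822.28 22972303.75]
```

View pics/wrist2.png

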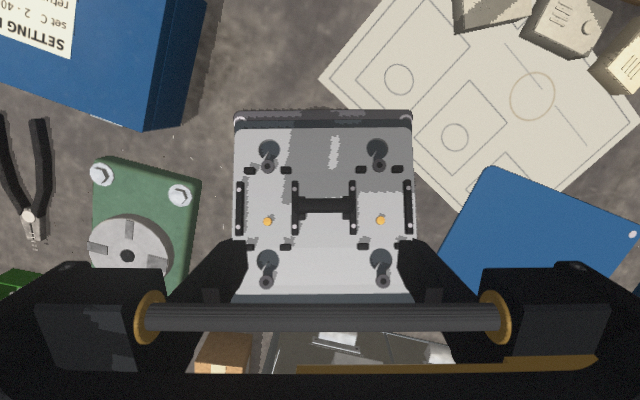

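The picture agrees with the fit: the bar is centred at (323,205). I'll descend and close on the handle's ends, with the fingers closing along plate y.

play_rows --rows '[{"translation":[0.2,0.1,3],"spin":-0.7},{"translation":[0,0,2.5],"spin":0},{"translation":[0,0,1.5],"spin":0},{"translation":[0,0,1.0],"spin":0},{"translation":[0,0,0.5],"spin":0},{"translation":[0,0,0.5],"spin":0},{"translation":[0,0,0],"spin":0}]'

```text
time: 5.58
position: [0.5768, -0.223, 0.2448]
tool_rot: [0.0, -0.146, 0.989, -0.0]
wrist_force: [0.3, -0.6, 0.3]
opening: 0.0878
grip_force: 0.0
```

Run:
```python
from h import *
p=sense(); s=save('wrist','w3.png'); print(p['position'],p['wrist_force'])
g=np.array([.5778,-.2235,.0896]); M=Ro.from_quat(p['tool_rot'][[1,2,3,0]]).as_matrix(); print((g-p['position'])@M*100, proj(s,g,p))
```

```text
[ 0.57682956 -0.22301076  0.2448002 ] [ 0.31596818 -0.59644454  0.34889257]
[-0.07798913 -0.07357022 15.52002977] [[321.57431077 266.0837713 ]]
```

View pics/w3.png

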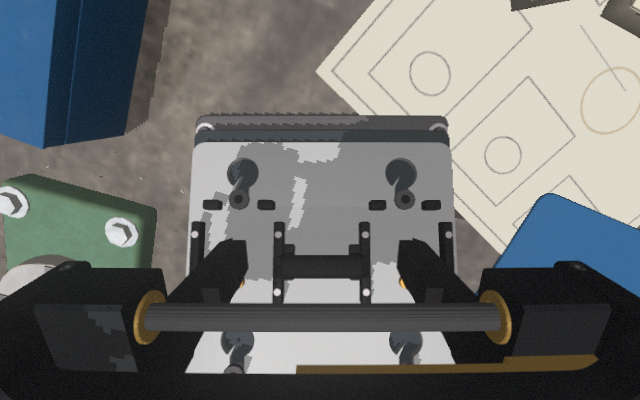

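The bar is at (321,266), exactly where predicted, so I'll close the gripper.

play_rows --rows '[{"translation":[0,0,0],"spin":0},{"translation":[0,0,0],"spin":0},{"translation":[0,0,0],"spin":0},{"translation":[0,0,0],"spin":0},{"translation":[0,0,0],"spin":0},{"translation":[0,0,0],"spin":0}]' --grip 0

```text
time: 6.38
position: [0.5768, -0.223, 0.2448]
tool_rot: [0.0, -0.146, 0.989, -0.0]
wrist_force: [-0.7, 0.2, -0.0]
opening: 0.0495
grip_force: 30.0
```

play_rows --rows '[{"translation":[-0.27,0,-0.127],"spin":0},{"translation":[-0.27,0,-0.127],"spin":0},{"translation":[-0.27,0,-0.127],"spin":0},{"translation":[0,0,0],"spin":0}]'

```text
time: 6.88
position: [0.5848, -0.2206, 0.2487]
tool_rot: [0.0, -0.146, 0.989, -0.0]
wrist_force: [-3.4, -1.7, 0.5]
opening: 0.0499
grip_force: 30.0
```

play_rows --rows '[{"translation":[-0.27,0,-0.127],"spin":0},{"translation":[-0.27,0,-0.127],"spin":0},{"translation":[-0.27,0,-0.127],"spin":0},{"translation":[0,0,0],"spin":0},{"translation":[0,0,0],"spin":0}]'

```text
time: 7.5
position: [0.5927, -0.2181, 0.2526]
tool_rot: [0.001, -0.146, 0.989, -0.0]
wrist_force: [-0.7, -0.5, 1.3]
opening: 0.0496
grip_force: 30.0
```

Run:
```python
from fit import *
p=sense(); s=save('wrist','w4.png'); print(p['position'],p['wrist_force'],p['torque'],p['opening'])
d=p['position']-[.5768,-.2230,.2448]; u=R(.2941,np.radians(25)); print('face-frame shift mm',(d@u*1000).round(2))
g=np.array([.5778,-.2235,.0896])+d; print(proj(s,g,p))
```

```text
[ 0.59265958 -0.21811466  0.25261436] [-0.74313988 -0.4964333   1.34777407] [ 0.07870275  0.2223856  -0.01274983] 0.049569909545464606
face-frame shift mm [18.34  0.08  0.07]
[[321.60865695 265.84005414]]
```

View pics/w4.png

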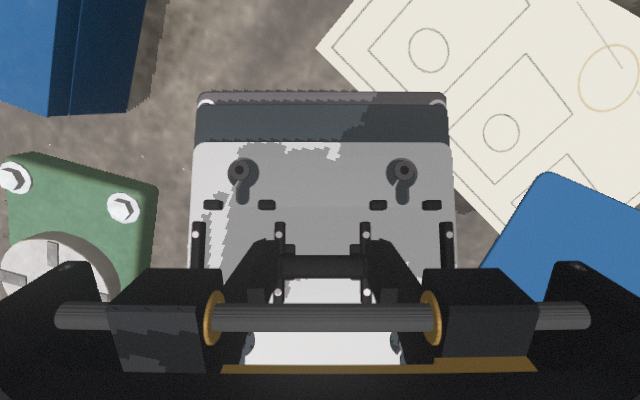

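The screw heads now stand in the wide ends, at (238,172) and (403,171). Next I'll lift along the face normal.

play_rows --rows '[{"translation":[0.13,0,-0.27],"spin":0},{"translation":[0.13,0,-0.27],"spin":0},{"translation":[0.17,0,-0.36],"spin":0},{"translation":[0.17,0,-0.36],"spin":0},{"translation":[0.17,0,-0.36],"spin":0},{"translation":[0.17,0,-0.36],"spin":0},{"translation":[0.17,0,-0.36],"spin":0},{"translation":[0.17,0,-0.36],"spin":0}]'

```text
time: 8.55
position: [0.5799, -0.222, 0.2796]
tool_rot: [0.0, -0.146, 0.989, -0.0]
wrist_force: [-0.3, 0.7, -4.4]
opening: 0.0497
grip_force: 30.0
```

play_rows --rows '[{"translation":[0,0,-2],"spin":0},{"translation":[0,0,-3],"spin":0},{"translation":[0,0,-3],"spin":0},{"translation":[0,0,-2],"spin":0},{"translation":[0,0,0],"spin":0},{"translation":[0,0,0],"spin":0}]'

```text
time: 9.3
position: [0.5797, -0.2218, 0.3783]
tool_rot: [-0.001, -0.146, 0.989, 0.001]
wrist_force: [-0.0, -0.3, -4.5]
opening: 0.0499
grip_force: 30.0
```

Run:
```python
from fit import *
p=sense(); print(p['time'],p['position'],p['wrist_force'],p['torque'],p['opening'])
s=save('wrist','w5.png')
t=save('top','top5.png'); 
for o in outline_of('top','bench_mat')[:1]:
    q=lines(o['mask']); print(q,[onz(t,u,.003)[:2].round(4).tolist() for u in q])
```

```text
9.3 [ 0.57968928 -0.22178224  0.37827982] [-0.0475977  -0.29499457 -4.49381239] [ 0.03330595  0.10479965 -0.02537279] 0.04985082892278433
[[222.20829684 130.24899907]
 [313.68660049 140.07601674]
 [289.09398063 220.51801421]
 [208.0175646  211.91274231]] [[0.7417, 0.1672], [0.7237, -0.0709], [0.5106, -0.0189], [0.5244, 0.1821]]
```

View pics/top5.png

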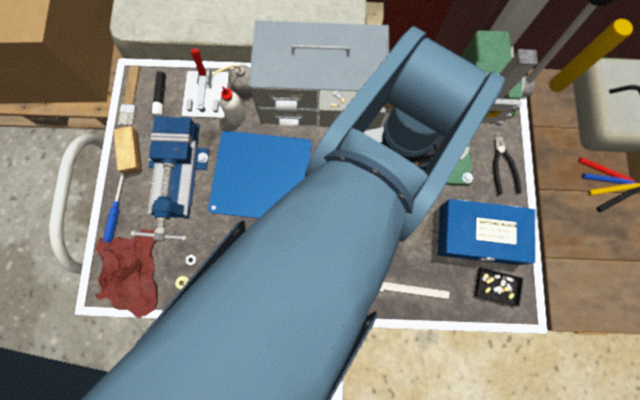

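The arm hides part of the mat in this view, so I'll measure the mat from the first top picture by its colour.

Run:
```python
from fit import *
t=snapshot('top'); im=cv2.cvtColor(cv2.imread('pics/top1.png'),cv2.COLOR_BGR2HSV)
m=cv2.inRange(im,(100,120,60),(115,255,255)); n,l,st,c=cv2.connectedComponentsWithStats(m); m=l==l[175,260]
m=cv2.morphologyEx(m.astype(np.uint8),cv2.MORPH_CLOSE,np.ones((5,5)))
q=lines(m); w=np.array([onz(t,u,.003)[:2] for u in q]); print(q.round(1).tolist(),w.round(4).tolist(),w.mean(0))
for i in range(4): e=w[(i+1)%4]-w[i]; print(np.linalg.norm(e).round(4),np.degrees(np.arctan2(e[1],e[0])).round(1))
p=sense(); M=Ro.from_quat(p['tool_rot'][[1,2,3,0]]).as_matrix()
s=snapshot('wrist')
print('to mat centre cm (tool):',(np.r_[w.mean(0),0]-p['position'])@M*100)
for o in outline_of('wrist','nest_plate')[:1]: print(o['confidence'],lines(o['mask']).round())
```

```text
[[222.1, 130.3], [311.6, 139.9], [300.3, 220.8], [207.6, 212.0]] [[0.7415, 0.1675], [0.724, -0.0657], [0.511, -0.0463], [0.5242, 0.1832]] [0.62519322 0.05968002]
0.2338 -94.3
0.2139 174.8
0.2299 86.7
0.2179 -4.1
to mat centre cm (tool): [-12.5570205   25.56505378  37.81530293]
0.68 [[451. 142.]
 [459. 303.]
 [185. 303.]
 [193. 142.]]
```

View pics/w5.png

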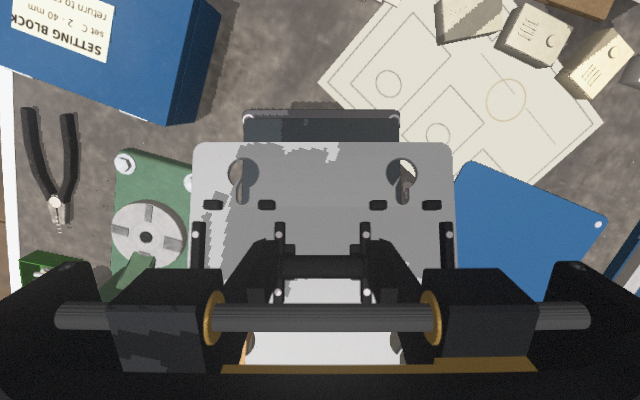

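The plate hangs still tilted 25° in the grip, and the keyholes at (240,178) and (403,175) are clear of the screws. The mat is centred at (0.625, 0.060) with a yaw of about −4°. I'll carry the plate there.

play_rows --rows '[{"translation":[-1.0,2.0,0],"spin":0},{"translation":[-2.1,4.3,0],"spin":0},{"translation":[-2.1,4.3,0],"spin":0},{"translation":[-2.1,4.3,0],"spin":0},{"translation":[-2.1,4.3,0],"spin":0},{"translation":[-2.1,4.3,0],"spin":0},{"translation":[-1.0,2.1,0],"spin":0}]'

```text
time: 10.48
position: [0.6252, 0.0631, 0.3793]
tool_rot: [-0.0, -0.148, 0.989, 0.001]
wrist_force: [-0.2, -0.3, -4.3]
opening: 0.0494
grip_force: 30.0
```

play_rows --rows '[{"translation":[0,0,0],"spin":7},{"translation":[0,0,0],"spin":7},{"translation":[0,0,0],"spin":7},{"translation":[1.0,0,3],"spin":0},{"translation":[1.0,0,4],"spin":0},{"translation":[0,0,4],"spin":0},{"translation":[0,0,3],"spin":0},{"translation":[0,0,0],"spin":0}]'

```text
time: 11.48
position: [0.6039, 0.0618, 0.2366]
tool_rot: [-0.003, 0.036, 0.999, 0.0]
wrist_force: [-0.1, 0.1, -4.0]
opening: 0.0497
grip_force: 30.0
```

Run:
```python
from fit import *
p=sense(); s=save('wrist','w6.png'); print(p['time'],p['position'],p['wrist_force'])
M=Ro.from_quat(p['tool_rot'][[1,2,3,0]]).as_matrix(); print('yaw',np.degrees(np.arctan2(-M[1,0],-M[0,0])))
print('to mat centre cm (tool):',(np.r_[.6252,.0597,0]-p['position'])@M*100)
```

```text
11.475 [0.60394244 0.06180145 0.2365624 ] [-0.08022093  0.05915981 -4.03902868]
yaw -4.137012225283197
to mat centre cm (tool): [-2.28565395 -0.06779468 23.64216312]
```

View pics/w6.png

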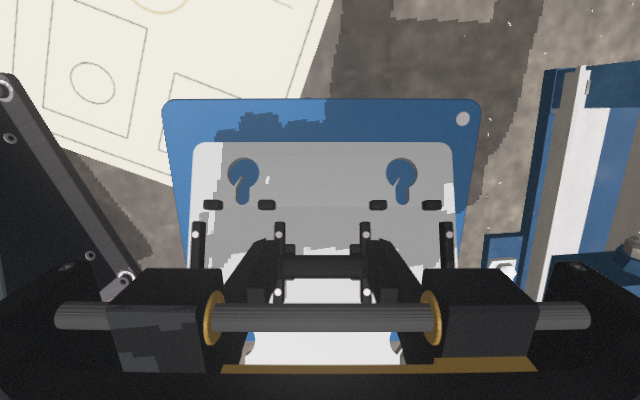

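The plate (columns 190–455) sits squarely over the mat (163–480), clear of the stud at (463,118). I'll touch the low edge down, then rotate the plate down around that edge.

play_rows --rows '[{"translation":[-0.2,-0.1,0.7],"spin":0},{"translation":[0,0,0.6],"spin":0},{"translation":[0,0,0.4],"spin":0},{"translation":[0,0,0],"spin":0}]'

```text
time: 12.02
position: [0.6074, 0.0595, 0.2221]
tool_rot: [-0.0, 0.036, 0.999, 0.0]
wrist_force: [0.4, -0.5, -5.3]
opening: 0.0494
grip_force: 30.0
```

play_rows --rows '[{"translation":[-0.25,0,0.26],"spin":0},{"translation":[-0.26,0,0.27],"spin":0},{"translation":[-0.23,0,0.28],"spin":0},{"translation":[-0.23,0,0.29],"spin":0},{"translation":[0,0,0],"spin":0}]'

```text
time: 12.65
position: [0.6177, 0.0588, 0.2115]
tool_rot: [0.001, 0.036, 0.999, -0.0]
wrist_force: [0.6, 0.1, -0.9]
opening: 0.05
grip_force: 30.0
```

play_rows --rows '[{"translation":[-0.2,0,0.3],"spin":0},{"translation":[-0.2,0,0.3],"spin":0},{"translation":[-0.18,0,0.32],"spin":0},{"translation":[-0.17,0,0.32],"spin":0},{"translation":[-0.15,0,0.33],"spin":0},{"translation":[0,0,0.2],"spin":0},{"translation":[0,0,0],"spin":0}]'

```text
time: 13.52
position: [0.6259, 0.0582, 0.1931]
tool_rot: [-0.001, 0.036, 0.999, 0.0]
wrist_force: [2.6, -0.1, -0.7]
opening: 0.0497
grip_force: 30.0
```

Run:
```python
from fit import *
p=sense(); s=save('wrist','w7.png'); print(p['time'],p['position'],p['wrist_force'],p['torque'])
```

```text
13.525 [0.62586873 0.05821921 0.19314091] [ 2.61549545 -0.05413148 -0.6647697 ] [ 0.01020737 -0.03370836 -0.01722395]
```

View pics/w7.png

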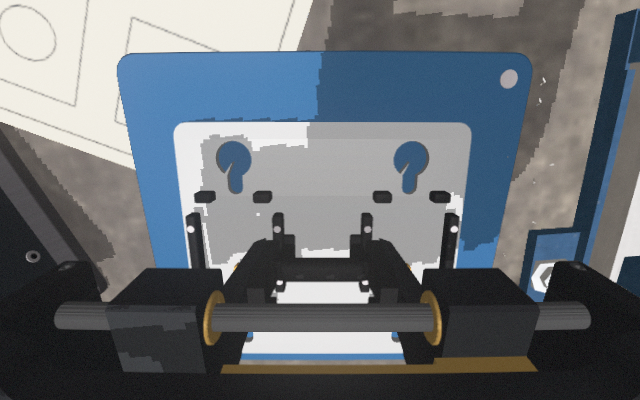

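The plate is nearly level, with the mat showing on all sides. A few millimetres more and it should be flat.

play_rows --rows '[{"translation":[-0.1,0,0.2],"spin":0},{"translation":[-0.1,0,0.2],"spin":0},{"translation":[0,0,0],"spin":0}]'

```text
time: 13.95
position: [0.6277, 0.0581, 0.189]
tool_rot: [-0.001, 0.036, 0.999, 0.0]
wrist_force: [-1.9, 0.5, -1.0]
opening: 0.0494
grip_force: 30.0
```

play_rows --rows '[{"translation":[0,0,0.15],"spin":0},{"translation":[0,0,0],"spin":0}]'

```text
time: 14.2
position: [0.628, 0.0581, 0.1879]
tool_rot: [-0.0, 0.036, 0.999, 0.0]
wrist_force: [-0.5, 0.0, -1.6]
opening: 0.0498
grip_force: 30.0
```

play_rows --rows '[{"translation":[0,0,0.15],"spin":0},{"translation":[0,0,0.1],"spin":0},{"translation":[0,0,0],"spin":0}]'

```text
time: 14.58
position: [0.6284, 0.0581, 0.1868]
tool_rot: [0.0, 0.036, 0.999, -0.0]
wrist_force: [-4.5, 0.4, 7.2]
opening: 0.0496
grip_force: 30.0
```

It presses on the mat with 7 N, so it lies flat. I'll release and retreat.

play_rows --rows '[{"translation":[0,0,0],"spin":0},{"translation":[0,0,0],"spin":0},{"translation":[0,0,0],"spin":0},{"translation":[0,0,0],"spin":0},{"translation":[0,0,-0.5],"spin":0},{"translation":[0,0,-1],"spin":0},{"translation":[0,0,-3],"spin":0},{"translation":[0,0,-3],"spin":0}]' --grip 1

```text
time: 15.58
position: [0.6282, 0.058, 0.262]
tool_rot: [0.0, 0.036, 0.999, -0.0]
wrist_force: [-0.1, -0.0, -0.4]
opening: 0.0884
grip_force: 0.0
```

play_rows --rows '[{"translation":[0,0,-4],"spin":0},{"translation":[0,0,-4],"spin":0},{"translation":[0,0,-4],"spin":0},{"translation":[0,0,-3],"spin":0},{"translation":[0,0,0],"spin":0},{"translation":[0,0,0],"spin":0}]'

```text
time: 16.32
position: [0.6278, 0.0581, 0.4098]
tool_rot: [-0.001, 0.036, 0.999, 0.0]
wrist_force: [-0.3, 0.3, -1.0]
opening: 0.088
grip_force: 0.0
```

Run:
```python
from fit import *
p=sense(); s=save('wrist','w8.png'); print(p['time'],p['position'],p['opening'])
for o in outline_of('wrist','nest_plate')[:1]:
    q=lines(o['mask']); v,f=fit(s,p,q,np.array([.627,.059,.003,-.07]),0.,.003); print(q.round(),v,f.round(1))
    c,sn=np.cos(-.073),np.sin(-.073); w=(v[:3]+C@R(v[3],0).T)[:,:2]-[.6252,.0597]; print(w@np.array([[c,-sn],[sn,c]]))
```

```text
16.325 [0.62779297 0.05805141 0.40981959] 0.08801867880358329
[[257. 112.]
 [387. 112.]
 [380. 223.]
 [264. 223.]] [ 0.6302088   0.05727429  0.00299994 -0.0733395 ] [ 0.8  0.  -0.8  0.1 -0.8  0.1  0.9  0.  -0. ]
[[ 0.08320157  0.08391959]
 [ 0.08314318 -0.0880804 ]
 [-0.07285681 -0.08802744]
 [-0.07279842  0.08397255]]
```

View pics/w8.png

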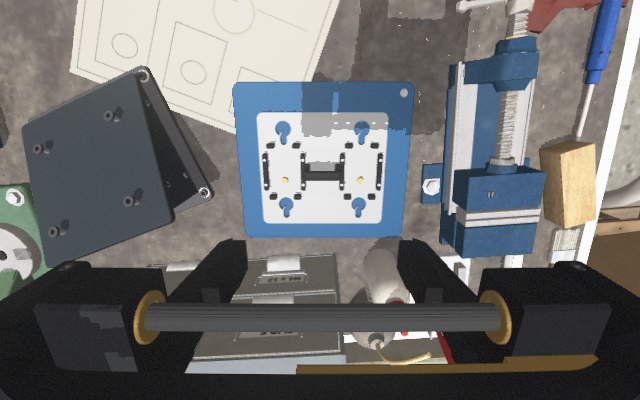

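The plate lies flat inside the mat with margins of 25 mm or more on every side, and the gripper is clear. I'll hand the job in.

```bash
python3 -c "
from cell import *
print(job_done())"
```

```text
the job is handed in; nothing more can be done
None
```

The nest plate is off the stand and lies flat, nests up, on the blue mat with at least 25 mm of mat on every side; the gripper has let go and the job was handed in at about 16 s, though no verdict came back.

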